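# Stack the cups on the carousel and hold its index plunger out

### The job

Get the sample carousel ready to be turned: nest the two loose steel cups, one after the other, into the cup that already stands on the carousel, so that all three form one straight, fully seated stack in that seat. Then take the black knob of the carousel's index plunger, pull it straight up until it is fully back, and finish while still holding it there, so that the pin stays clear of its hole. Leave the bottle, the jar and the wrench alone.

Things in the scene. Friction and masses are not known exactly. Their poses are not given: they have to be found in the camera images.
- cup_a_mid (a point): Plain steel stacking cup, open top, 77 mm high, round. Lower body tapers, outer diameter 39 mm at the foot to 46 mm at 35 mm height; above it a straight collar, 60 mm outer, 53 mm inner diameter, from 35 mm up to the rim (42 mm), with a flat shoulder under it. About 0.12 kg (0.08 to 0.17). Point: on its axis, half-way up (38.5 mm above the foot). Stands on the table, robot's right.
- cup_b_mid (a point): Plain steel stacking cup, open top, 77 mm high, round. Lower body tapers, outer diameter 39 mm at the foot to 46 mm at 35 mm height; above it a straight collar, 60 mm outer, 53 mm inner diameter, from 35 mm up to the rim (42 mm), with a flat shoulder under it. About 0.12 kg (0.08 to 0.17). Point: on its axis, half-way up (38.5 mm above the foot). Stands on the table, robot's right.
- cup_base_mid (a point): A third cup, the same as the other two, loose in the carousel seat. A cup nested in it goes in 35 mm deep until its shoulder rests on this cup's rim, so it ends 42 mm higher than the cup below (the top one 84 mm higher); sideways play about 3.5 mm. Either loose cup may go first. Point: on its axis, half-way up (38.5 mm above the foot); z axis up.
- seat (a point): Fixed point: centre of the carousel seat's floor, 52 mm above the table, on which the third cup's foot stands inside a low aluminium ring (55 mm outer, 45 mm inner diameter, 8 mm high). Its x axis points level to the plunger, whose axis is 140 mm away. Two more such seats on the disc are empty and stay so.
- carousel: Fixed white box, 250 x 210 mm, 41 mm high, with a 200 mm white disc on it (top 52 mm above the table) that stays still in this task. Origin: on the table, under the disc's centre; x points level to the plunger, 85 mm from the disc's centre.
- knob (a point): Middle of the plunger's black knob: plain upright cylinder, 26 mm in diameter, 38 mm high, over a small aluminium bracket (top 88 mm above the table, 40 mm wide, 56 mm long) at the disc's edge. Plunger seated: this point is 109 mm above the table, the knob's underside 2 mm above the bracket. It rises with the plunger.
- plunger (a joint): How far the plunger is pulled up, m: 0 = seated, the pin 12 mm deep in its hole in the disc; 0.020 = fully back at its stop, the pin 8 mm clear above the disc. Slides straight up only. A spring pulls it down with about 5 N when seated and 9 N when fully back; it snaps back when let go.
- bottle: Bystander: glass bottle with a blue cap, 70 mm in diameter, 150 mm high; origin at the centre of its underside.
- jar: Bystander: small brown jar with a white cap, 44 mm in diameter, 55 mm high; origin at the centre of its underside.
- wrench: Bystander: steel wrench, 150 mm long, lying flat; origin near its middle on the underside, x along its length.

How it is judged (in metres and radians):
On the way:
1. both loose cups are nested in the cup on the carousel, one straight stack at rest in the seat and let go, with the plunger still seated (horizontal distance between cup_base_mid and seat below 0.007 m and z of cup_base_mid in the frame of seat between 0.0345 and 0.0425 m and angle between cup_base_mid's own z axis and vertical below 0.08 rad and ((horizontal distance between each of cup_a_mid, cup_b_mid and cup_base_mid below 0.007 m and z of cup_a_mid in the frame of cup_base_mid between 0.038 and 0.046 m and angle between each of cup_a_mid, cup_b_mid's own z axis and vertical below 0.08 rad and z of cup_b_mid in the frame of cup_base_mid between 0.08 and 0.088 m) or (horizontal distance between each of cup_b_mid, cup_a_mid and cup_base_mid below 0.007 m and z of cup_b_mid in the frame of cup_base_mid between 0.038 and 0.046 m and angle between each of cup_b_mid, cup_a_mid's own z axis and vertical below 0.08 rad and z of cup_a_mid in the frame of cup_base_mid between 0.08 and 0.088 m)) and contact force between the fingers and cup_a below 0.3 N and contact force between the fingers and cup_b below 0.3 N and contact force between the fingers and cup_base below 0.3 N and linear speed of each of cup_a, cup_b, cup_base below 0.02 m/s and value of joint plunger below 0.004 m), for 0.2 s.
At the end, for the whole second after the job is handed in: Fingers hold the knob (over 1.5 N), plunger up over 16 of 20 mm, no cup touching it; cups at rest, untouched, upright within 0.08 rad, stacked in the seat in either order: axes within 7 mm of the lowest cup, it within 7 mm of the seat centre, the others 42 and 84 mm (+-4) higher (horizontal distance between cup_base_mid and seat below 0.007 m and z of cup_base_mid in the frame of seat between 0.0345 and 0.0425 m and angle between cup_base_mid's own z axis and vertical below 0.08 rad and ((horizontal distance between each of cup_a_mid, cup_b_mid and cup_base_mid below 0.007 m and z of cup_a_mid in the frame of cup_base_mid between 0.038 and 0.046 m and angle between each of cup_a_mid, cup_b_mid's own z axis and vertical below 0.08 rad and z of cup_b_mid in the frame of cup_base_mid between 0.08 and 0.088 m) or (horizontal distance between each of cup_b_mid, cup_a_mid and cup_base_mid below 0.007 m and z of cup_b_mid in the frame of cup_base_mid between 0.038 and 0.046 m and angle between each of cup_b_mid, cup_a_mid's own z axis and vertical below 0.08 rad and z of cup_a_mid in the frame of cup_base_mid between 0.08 and 0.088 m)) and linear speed of each of cup_a, cup_b, cup_base below 0.02 m/s and contact force between the fingers and cup_a below 0.3 N and contact force between the fingers and cup_b below 0.3 N and contact force between the fingers and cup_base below 0.3 N and value of joint plunger above 0.016 m and contact force between the fingers and plunger above 1.5 N and contact force between each of cup_a, cup_b, cup_base and plunger below 0.3 N); the arm keeps its last pose, push and grip.
It fails at once if the bottle is moved more than 25 mm or tipped (distance of bottle from where it was at the start of the episode above 0.025 m or angle between bottle's own z axis and vertical above 0.3 rad).
It fails at once if the jar is moved more than 25 mm or tipped (distance of jar from where it was at the start of the episode above 0.025 m or angle between jar's own z axis and vertical above 0.3 rad).
It fails at once if the wrench is moved more than 25 mm (distance of wrench from where it was at the start of the episode above 0.025 m).
It also fails if it takes over 61 s, if anything falls off the work surface, if the arm or the gripper's body presses on something with over 40 N, if the wrist force passes 120 N, or if a joint passes its speed limit or range.

### The arm

A 6-joint arm with a two-finger parallel gripper is mounted at the origin on the work surface. World frame = base frame: x ahead of the robot, y to its left, z up, the work surface at z = 0. Lengths are in mm, angles in rad, forces in N, time in s.
With the tool pointing down it reaches from about 325 to 875 mm from the base axis. Payload 4.4 kg.
Tool frame: the origin (TCP) lies on the centre line of the jaws, within the pads' length; the fingertips stand ahead of it and the grasp point (between the pads) lies 6 mm ahead of it (ctrl.tcp_to_tips is the z of the fingertips in the tool frame, in mm); z points along the fingers, y is the direction in which the jaws open and shut (so a half turn about z gives the same grasp; the last joint's range is limited). The gripper opens to 85 mm and grips with 20 to 120 N. Pads are 22 mm wide; open, the fingers measure 114 mm over their backs; the gripper's body (76 mm by 85 mm) begins 54 mm behind the grasp point. The pads swing forward as they close: fully open they stand 13 mm farther back than shut.
Start: joints at [-1.323, 0.207, 1.542, -0, 1.393, -0.15], TCP at [223.268, -529.886, 256.282] pointing down, gripper open.
Joint ranges: [-2.73, 2.73], [-0.86, 2.22], [0.23, 2.46], [-1.11, 4.25], [0.08, 2.63], [-2.82, 2.82]. Speed limits (rad/s): [2.79, 2.79, 3.14, 3.14, 3.14, 3.14].

### API

Orientations are given as a 3x3 rotation matrix whose columns are the frame's x, y, z axes.
In Python, from plant import ctrl, sensors, optics gives the robot as it stands. Calls block until the motion is done:
- ctrl.move_ptp(position, orientation): joint-space move of the TCP to a pose.
- ctrl.move_l(position, rot=None, vel=150, threshold=None): straight line of the TCP; rot=None keeps the orientation; vel is the mean speed in mm/s. With threshold (N) it stops when the force on the tool has changed by that much, and returns True; else False.
- ctrl.set_joints(angles): joint-space move.
- ctrl.gripper_to(opening, force=None): finger opening in mm; force is the grip in N (None keeps the last); returns when the fingers have stopped.
- ctrl.hold(seconds).
- ctrl.solve_ik(position, orientation): joint angles nearest the present ones, or None.
- sensors.read_state(): the state.
- optics.grab_frame(name): name is "scene" or "top"; returns (picture, depth): 420x560x3 uint8, red, green, blue; 420x560 float32, mm along the optical axis (not along the pixel's ray), 0 where there is no reading.
- optics.camera_params(name): a dict with "mtx" (3x3 intrinsics, pixels), "R" (3x3) and "t" (3): a world point X has camera coordinates R X + t. Camera axes: x right, y down, z forward; pixel columns grow to the right and rows downward; lengths in mm; the calibration is good to about 2 mm. A picture is of the moment at which its call begins. camera_params takes no time and is no camera call.
A pose or a line that the arm cannot do raises ctrl.MotionError and nothing moves.
- ctrl.finish_job(): hands the job in, once; it reports no verdict.
The state is a dict: "t": time; "q": joint angles; "qvel": joint speeds; "tau": joint torques, N m; "eef_pos": TCP position; "eef_rot": TCP orientation; "force": force on the tool from outside, world axes, zero at the start; "wrist_torque": the same for the moment, N m; "grip_width": finger opening in mm.
Only numpy, scipy, OpenCV 4.12 (cv2) and the standard library are available. Lean on these libraries where they do the work, as an engineer would, in place of code of your own. Each camera call takes 0.05 s, during which the arm holds its last target. There are 200 camera calls.

## Working session

There is one attempt and no reset: what is moved stays moved. The work goes in short steps, each a Python script; the robot and the scene stay as the last script left them, time stands still between calls to the robot, and variables do not carry over. Pictures are saved under pics/ and viewed, about 8 in all and at most 12, crops included, and the job is handed in when it is done.

```bash
ls; mkdir -p pics; python3 - <<'E'
from plant import ctrl,sensors,optics
import cv2,numpy as np
for n in("scene","top"):
    p,d=optics.grab_frame(n);cv2.imwrite(f"pics/{n}0.png",p[:,:,::-1]);np.save(f"pics/{n}0.npy",d)
    c=optics.camera_params(n);print(n,c["mtx"].tolist(),np.round(c["R"],3).tolist(),(-c["R"].T@c["t"]).round(1))
print(ctrl.tcp_to_tips,sensors.read_state()["eef_rot"],sensors.read_state()["t"])
E
```

```text
pics
scene [[385.0658836851759, 0.0, 275.1546799773721], [0.0, 385.0658836851759, 209.53837029987912], [0.0, 0.0, 1.0]] [[0.145, 0.989, -0.009], [0.612, -0.097, -0.785], [-0.778, 0.108, -0.619]] [1398.4  -50.6  771.3]
top [[422.6077082771811, 0.0, 278.58980332096576], [0.0, 422.6077082771811, 212.79910223637637], [0.0, 0.0, 1.0]] [[0.017, -1.0, 0.001], [-0.995, -0.017, -0.103], [0.103, 0.001, -0.995]] [ 481.    62.5 1077.6]
25.0 [[ 9.21546642e-01  3.88267346e-01 -5.05012230e-04]
 [ 3.88267543e-01 -9.21544478e-01  2.02226460e-03]
 [ 3.19788079e-04 -2.05969101e-03 -9.99997828e-01]] 0.1
```

View pics/top0.png

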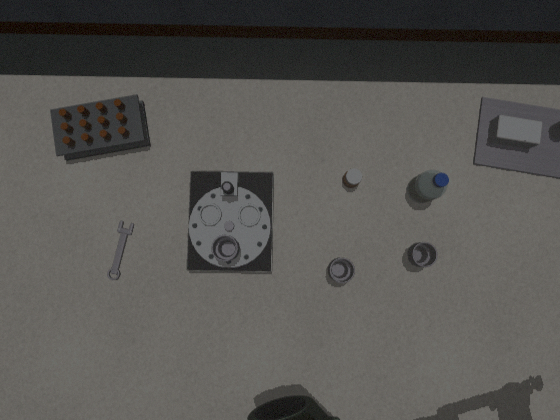

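View pics/scene0.png

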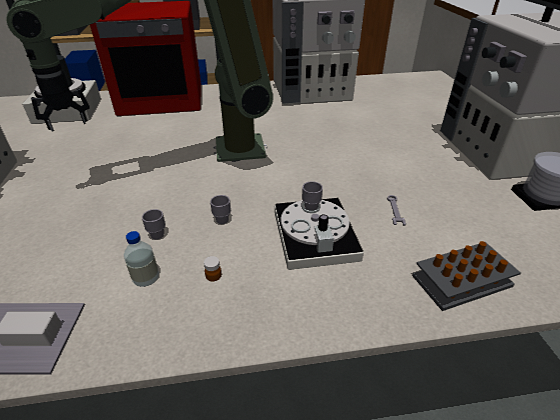

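Top view: loose cups at about (341,271) and (422,254), carousel cup at (227,248), knob at (228,187), jar (353,177), bottle (430,187), wrench (121,250). The scene view agrees, and everything is upright. Next I'll locate the rims and knob from depth.

```bash
cat > h.py <<'E'
from plant import ctrl,sensors,optics
import cv2,numpy as np
from scipy.optimize import least_squares
def cloud(n,d):
    c=optics.camera_params(n);v,u=np.indices(d.shape)
    P=np.stack([u,v,np.ones_like(u)],-1)@np.linalg.inv(c["mtx"]).T*d[...,None]
    W=(P-c["t"])@c["R"]; W[d<=0]=np.nan; return W
def near(W,xy,r,z0,z1):
    m=(np.hypot(W[...,0]-xy[0],W[...,1]-xy[1])<r)&(W[...,2]>z0)&(W[...,2]<z1)
    return W[m]
def circ(P,r):
    f=lambda a:np.hypot(P[:,0]-a[0],P[:,1]-a[1])-r
    s=least_squares(f,np.median(P[:,:2],0),loss="soft_l1",f_scale=1.5);return s.x,np.sqrt(np.mean(s.fun**2)),len(P)
def pix2(n,uv,z):
    c=optics.camera_params(n);r=c["R"].T@np.linalg.inv(c["mtx"])@[uv[0],uv[1],1];o=-c["R"].T@c["t"]
    return o+r*(z-o[2])/r[2]
E
python3 - <<'E'
from h import *
W={n:cloud(n,np.load(f"pics/{n}0.npy")) for n in("top","scene")}
for nm,uv,zt in(("a",(341,271),77),("b",(422,254),77),("base",(227,248),129),("knob",(228,187),128),("jar",(353,177),55),("bottle",(437,180),150)):
    g=pix2("top",uv,zt);print(nm,g.round(1))
    for n in W:
        P=near(W[n],g,45,zt-45,zt+15)
        if len(P)<5: print(n,len(P));continue
        zs=P[:,2]; print(n,len(P),"z pct",np.percentile(zs,[50,80,95,99]).round(1))
        R=P[zs>zt-6]
        if len(R)>5: print("  rim mean",R.mean(0).round(1),"bbox mid",((R.min(0)+R.max(0))/2).round(1),"ext",np.ptp(R,0).round(1),len(R), [np.round(q,1) for q in circ(R,28.5)] if nm in("a","b","base") else "")
        if nm in("a","b","base") and n=="scene":
            S=P[(zs>zt-32)&(zs<zt-5)]
            # near-side outer collar wall
            S=S[S[:,0]>g[0]+8]; print("  wall r30",[np.round(q,1) for q in circ(S,30)])
# disc: white, z~52 ; holes etc
g=pix2("top",(229,226),52);P=near(W["top"],g,130,48,56);print("disc",g.round(1),((P.min(0)+P.max(0))/2).round(1),np.ptp(P,0).round(1),np.median(P[:,2]))
a=cv2.imread("pics/top0.png")[150:300,170:450];b=cv2.imread("pics/scene0.png")[160:290,120:370]
cv2.imwrite("pics/c0.png",np.vstack([cv2.resize(a,(560,300)),cv2.resize(b,(560,291))])*1)
E
```

```text
a [449.6 -85.5  77. ]
top 354 z pct [52.8 76.7 79.2 80.5]
  rim mean [451.8 -87.8  76.7] bbox mid [453.2 -87.2  76.4] ext [58.2 58.8  9.4] 126 [array([452.7, -86.9]), np.float64(1.2), np.int64(126)]
scene 386 z pct [60.3 72.7 76.6 77.8]
  rim mean [457.9 -85.9  74.9] bbox mid [457.6 -87.   74.9] ext [63.9 54.8  7.7] 89 [array([456.6, -87.3]), np.float64(1.8), np.int64(89)]
  wall r30 [array([454.4, -87.2]), np.float64(1.3), np.int64(132)]
b [ 492.6 -276.3   77. ]
top 463 z pct [58.8 76.  78.7 80.7]
  rim mean [ 492.  -281.7   76.3] bbox mid [ 492.7 -282.1   76.6] ext [56.6 59.7 11.2] 150 [array([ 493.1, -281.4]), np.float64(1.3), np.int64(150)]
scene 449 z pct [59.9 72.3 76.6 77.9]
  rim mean [ 497.3 -281.7   74.6] bbox mid [ 496.4 -281.1   74.8] ext [62.3 58.3  7.5] 113 [array([ 497.1, -281.7]), np.float64(1.8), np.int64(113)]
  wall r30 [array([ 494.9, -282.2]), np.float64(1.5), np.int64(152)]
base [497.9 177.3 129. ]
top 369 z pct [106.1 128.9 131.1 132.1]
  rim mean [498.4 184.2 129. ] bbox mid [498.9 184.1 128.9] ext [56.  58.6  9.2] 136 [array([499.1, 183.6]), np.float64(1.2), 
[... 504 characters left out ...]
82.5 126. ] ext [24.  24.   7.9] 60 
jar [ 678.1 -117.7   55. ]
top 285 z pct [54.3 56.4 58.  58.9]
  rim mean [ 681.7 -118.7   55.2] bbox mid [ 681.9 -118.3   54.8] ext [38.2 38.9  9.4] 208 
scene 337 z pct [46.  54.7 56.  57.7]
  rim mean [ 687.3 -118.8   54.3] bbox mid [ 685.1 -118.5   54.2] ext [39.6 38.3  9.8] 154 
bottle [ 656.3 -287.9  150. ]
top 449 z pct [121.5 149.8 152.  153.9]
  rim mean [ 658.3 -296.9  149.9] bbox mid [ 659.  -297.4  149.1] ext [31.5 30.8 10. ] 169 
scene 396 z pct [123.3 148.4 150.6 151.6]
  rim mean [ 664.2 -296.8  149.1] bbox mid [ 663.2 -297.5  148.4] ext [30.  30.5  8.7] 111 
disc [552.6 183.4  52. ] [558.6 182.7  52. ] [209.8 198.2   8. ] 52.41542213416928
```

View pics/c0.png

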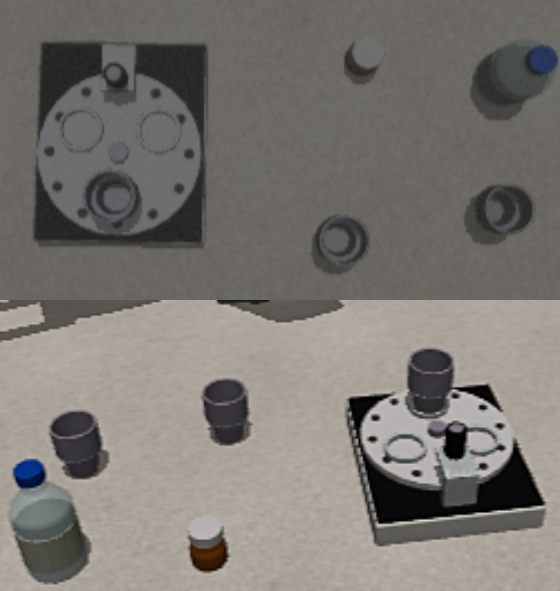

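The crops match the measurements: cups at a (453,-87), b (493.5,-281.5), base (499.5,184) and knob (639,183). Base to knob comes out at 140 mm, as specified. I'll pick up cup a now.

```bash
cat >> h.py <<'E'
D=np.array([[1,0,0],[0,-1,0],[0,0,-1.]])
A=(453.3,-87);B=(493.8,-281.7);S=(499.6,183.9);K=(639.5,183)
def st(m=""):
    s=sensors.read_state();print(m,"t%.1f"%s["t"],s["eef_pos"].round(1) if hasattr(s["eef_pos"],"round") else s["eef_pos"],"F",np.round(s["force"],1),"w%.1f"%s["grip_width"],"q",np.round(s["q"],2),ctrl.tcp_to_tips)
def snap(n,k):
    p,d=optics.grab_frame(n);cv2.imwrite(f"pics/{n}{k}.png",p[:,:,::-1]);np.save(f"pics/{n}{k}.npy",d);return p,cloud(n,d)
def pick(c):
    ctrl.move_ptp([*c,150],D);st("above")
    ctrl.move_l([*c,64],vel=120);st("down")
    ctrl.gripper_to(50,30);st("grip")
    ctrl.move_l([*c,230],vel=200);st("lift")
E
python3 - <<'E'
from h import *
for c in(A,B,S,K):
    print(c,[None if (q:=ctrl.solve_ik([*c,z],D)) is None else np.round(q,2) for z in(64,250)])
pick(A)
ctrl.move_ptp([*S,240],D);st("over seat")
p,W=snap("top",1);q,V=snap("scene",1)
print("tool-held cup rim", )
for n,w in(("top",W),("scene",V)):
    P=near(w,S,45,90,240);print(n,len(P),np.histogram(P[:,2],np.arange(90,245,10))[0])
cv2.imwrite("pics/c1.png",np.hstack([cv2.resize(p[150:300,150:300,::-1],(400,400)),cv2.resize(q[100:280,220:400,::-1],(400,400))]))
E
```

```text
(453.3, -87) [array([-0.38,  0.23,  1.97, -0.  ,  0.94,  1.19]), array([-0.38, -0.03,  1.82, -0.  ,  1.36,  1.19])]
(493.8, -281.7) [array([-0.67,  0.42,  1.7 , -0.  ,  1.02,  0.9 ]), array([-0.67,  0.2 ,  1.57, -0.  ,  1.38,  0.9 ])]
(499.6, 183.9) [array([ 0.19,  0.36,  1.79, -0.  ,  0.99,  1.76]), array([ 0.19,  0.12,  1.65, -0.  ,  1.37,  1.76])]
(639.5, 183) [array([ 0.15,  0.59,  1.44, -0.  ,  1.11,  1.72]), array([ 0.15,  0.4 ,  1.31, -0.  ,  1.44,  1.72])]
above t1.9 [453.7 -87.8 150.4] F [-0.4 -0.2 -0.8] w85.6 q [-0.38  0.09  1.92 -0.    1.14  1.19] 25.0
down t2.8 [454.  -87.4  64.6] F [-0.1  0.7  0.1] w85.7 q [-0.38  0.23  1.97 -0.    0.94  1.19] 25.0
grip t3.2 [454.3 -87.4  65.2] F [-1.5 -0.9  6.4] w59.2 q [-0.38  0.23  1.97 -0.    0.94  1.19] 25.0
lift t4.2 [452.2 -86.5 228.4] F [-0.4  0.4 -1.7] w59.4 q [-0.38 -0.01  1.84  0.    1.32  1.19] 25.0
over seat t5.2 [499.3 183.  239.2] F [ 0.5 -0.6 -1.5] w59.0 q [ 0.19  0.13  1.67 -0.    1.35  1.76] 25.0
tool-held cup rim
top 18 [4 4 3 6 1 0 0 0 0 0 0 0 0 0 0]
scene 852 [ 75  92 111 115   5   0   0   0  22  37  43  22  63 116 151]
```

View pics/c1.png

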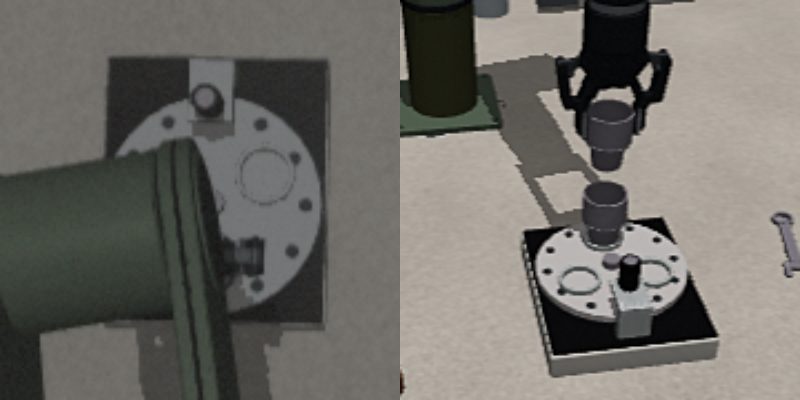

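The scene view shows the cup held upright above the base cup (crop: held cup at about (607,130), base at (605,215)). I'll measure their relative offset from that view.

```bash
cat >> h.py <<'E'
def walls(V,c,z0,z1,m=""):
    P=near(V,c,36,z0,z1);P=P[P[:,0]>c[0]+8]
    if len(P)>8:
        x=circ(P,30);print(m,x[0].round(1),"rms%.1f"%x[1],x[2]);return x[0]
E
python3 - <<'E'
from h import *
V=cloud("scene",np.load("pics/scene1.npy"))
P=near(V,S,36,160,240)
for z in range(164,224,6):
    Q=P[(P[:,2]>z)&(P[:,2]<z+6)]
    if len(Q): print(z,len(Q),"ymid",((Q[:,1].min()+Q[:,1].max())/2).round(1),"w",np.ptp(Q[:,1]).round(1),"xmax",np.percentile(Q[:,0],95).round(1))
walls(V,S,217,240,"held upper"); walls(V,S,98,123,"base collar")
E
```

```text
170 5 ymid 177.7 w 27.2 xmax 517.4
176 24 ymid 180.8 w 35.4 xmax 520.7
182 26 ymid 182.5 w 38.9 xmax 521.2
188 22 ymid 181.5 w 37.3 xmax 522.7
194 25 ymid 180.5 w 37.3 xmax 522.5
200 15 ymid 179.4 w 31.4 xmax 523.4
206 20 ymid 182.5 w 54.5 xmax 529.9
212 40 ymid 181.9 w 55.1 xmax 529.5
218 51 ymid 183.2 w 64.2 xmax 531.3
held upper [499.9 183.6] rms2.0 163
base collar [500.9 184.3] rms1.4 134
```

```bash
cat >> h.py <<'E'
def place(c,zseat,c0):
    ctrl.move_l([*c,zseat+28],vel=120);st("near")
    r=ctrl.move_l([*c,zseat-3],vel=25,threshold=6);st(f"seat {r}")
def release(zup):
    p=sensors.read_state()["eef_pos"]
    ctrl.gripper_to(85);st("open")
    ctrl.move_l([p[0],p[1],zup],vel=200);st("up")
E
python3 - <<'E'
from h import *
place((500.6,184.5),159,None)
E
```

```text
near t5.9 [500.9 184.2 187.2] F [-0.8  0.4 -0.7] w59.6 q [ 0.19  0.19  1.71 -0.    1.24  1.76] 25.0
seat True t6.9 [500.6 185.  159.2] F [-0.2  1.5  5.1] w59.4 q [0.19 0.22 1.74 0.   1.18 1.76] 25.0
```

It seated at the predicted height. I'll release, check, and pick up cup b.

```bash
python3 - <<'E'
from h import *
release(250)
ctrl.move_ptp([*B,180],D)
p,W=snap("top",2);q,V=snap("scene",2)
for n,w in(("top",W),("scene",V)):
    P=near(w,S,45,60,200);print(n,"top z",np.percentile(P[:,2],[95,99]))
print("top rim",circ(near(W,S,40,166,178),28.5))
walls(V,S,140,165,"cup1");walls(V,S,98,123,"base")
pick(B)
ctrl.move_ptp([*S,290],D);st("over")
q,V=snap("scene",3)
walls(V,S,267,288,"held");walls(V,S,140,165,"cup1");walls(V,S,98,123,"base")
cv2.imwrite("pics/c3.png",cv2.resize(q[80:280,220:400,::-1],(540,600)))
E
```

```text
open t7.3 [499.2 184.4 157.5] F [-0.1 -0.1 -0.2] w85.1 q [0.19 0.22 1.74 0.   1.18 1.76] 25.0
up t7.9 [500.1 184.9 249.2] F [-0.5  0.5 -1. ] w85.0 q [0.19 0.13 1.65 0.   1.37 1.76] 25.0
top top z [171.81624506 173.55807487]
scene top z [169.23151807 171.0841858 ]
top rim (array([499.26274737, 184.92997333]), np.float64(1.1432086112076472), 136)
cup1 [500.8 185.7] rms1.3 143
base [500.8 184.5] rms1.5 135
above t10.0 [ 492.4 -279.7  148.1] F [-0.1 -0.4 -0.2] w85.0 q [-0.67  0.3   1.66  0.    1.18  0.9 ] 25.0
down t10.9 [ 494.5 -282.3   64.9] F [-0.3  0.1  0.1] w85.5 q [-0.67  0.42  1.7   0.    1.02  0.9 ] 25.0
grip t11.2 [ 494.6 -282.4   65.4] F [-0.8 -0.1  5.1] w60.2 q [-0.67  0.42  1.7  -0.    1.02  0.9 ] 25.0
lift t12.2 [ 492.8 -280.9  228.1] F [-0.3 -0.1 -1.4] w60.1 q [-0.67  0.22  1.59  0.    1.34  0.9 ] 25.0
over t13.9 [499.9 183.  289.7] F [-0.2  0.  -1. ] w60.2 q [ 0.19  0.09  1.6  -0.    1.45  1.76] 25.0
held [500.6 184.3] rms1.7 171
cup1 [501.  185.8] rms1.4 141
base [500.8 184.2] rms1.3 132
```

View pics/c3.png

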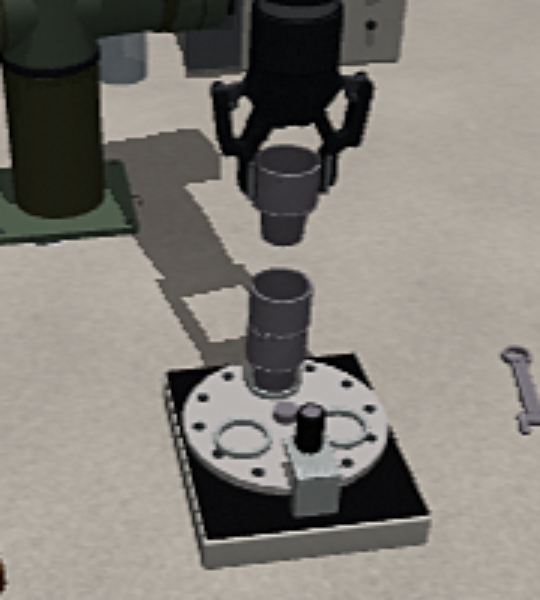

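The first cup is fully seated: its rim is at about 171 mm and it sits within 1.5 mm of the base axis. The second cup is held above it in line (crop: held at about (287,190), stack at about (280,330)). I'll place it.

```bash
python3 - <<'E'
from h import *
place((500.2,184.3),201.3,None)
E
```

```text
near t14.6 [500.7 184.1 229.7] F [-0.2  0.8 -0.6] w60.0 q [0.19 0.14 1.67 0.   1.33 1.76] 25.0
seat True t15.7 [500.1 184.7 201.4] F [0.1 0.4 4.7] w60.1 q [0.19 0.17 1.7  0.   1.27 1.76] 25.0
```

```bash
python3 - <<'E'
from h import *
release(300)
ctrl.move_ptp([600,-60,280],D);ctrl.hold(.3)
p,W=snap("top",4);q,V=snap("scene",4)
print("top rim",circ(near(W,S,40,207,221),28.5),np.percentile(near(W,S,45,60,260)[:,2],[95,99]))
walls(V,S,182,207,"cup2");walls(V,S,140,165,"cup1");walls(V,S,98,123,"base")
for n,w in(("top",W),("scene",V)):
    P=near(w,K,30,122,136);print("knob",n,P.mean(0).round(1),len(P), circ(near(w,K,30,98,122),13))
cv2.imwrite("pics/c4.png",np.hstack([cv2.resize(p[150:300,150:300,::-1],(400,400)),cv2.resize(q[100:280,220:400,::-1],(400,400))]))
st()
E
```

```text
open t16.0 [498.7 184.2 199.5] F [-0.1 -0.7  0.5] w85.0 q [0.19 0.17 1.71 0.   1.27 1.76] 25.0
up t16.7 [499.6 184.6 299. ] F [ 0.3  0.  -0.4] w84.8 q [0.19 0.09 1.59 0.   1.47 1.76] 25.0
top rim (array([499.07023375, 184.49976809]), np.float64(1.2033383696226145), 162) [213.89453727 214.86064797]
cup2 [500.4 185.2] rms1.3 151
cup1 [500.6 185.5] rms1.6 151
base [500.5 184.3] rms1.5 136
knob top [638.3 182.7 128.1] 104 (array([620.24719917, 169.73750562]), np.float64(3.050523433506217), 22)
knob scene [643.8 182.  126.9] 58 (array([640.12093288, 183.28587668]), np.float64(1.2772407034744377), 67)
 t18.1 [600.  -59.2 280.3] F [-0.4  0.2  0.5] w84.8 q [-0.24  0.25  1.44  0.    1.45  1.33] 25.0
```

View pics/c4.png

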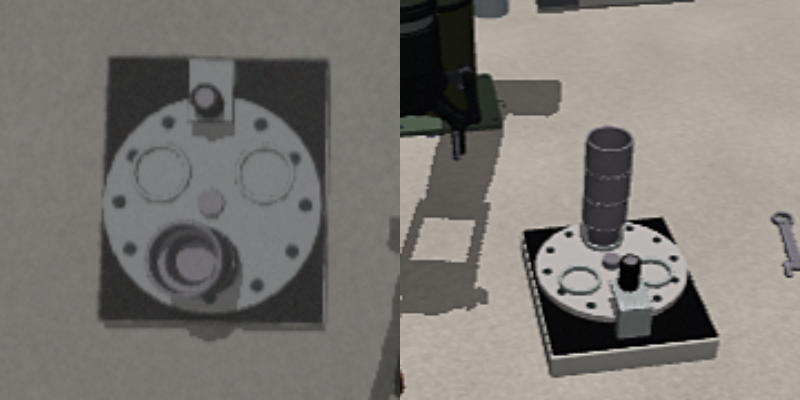

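The three-cup stack is straight and seated (rim at about 214 mm, axes within about 1 mm) and the plunger is down. Before going to the knob I'll check the forearm's clearance over the stack.

```bash
python3 - <<'E'
from h import *
ctrl.move_ptp([640,0,250],D)
q,V=snap("scene",5)
for x in range(420,660,20):
    m=(V[...,0]>x)&(V[...,0]<x+20)&(abs(V[...,1])<90)&(V[...,2]>130);print(x,m.sum(),np.percentile(V[m][:,2],[1,10,50]).round() if m.sum()>3 else "")
print(ctrl.solve_ik([*K,119],D))
cv2.imwrite("pics/c5.png",cv2.resize(q[0:300,100:400,::-1],(600,600)))
E
```

```text
420 11 [593. 595. 602.]
440 59 [592. 596. 604.]
460 205 [592. 596. 607.]
480 218 [544. 551. 603.]
500 1095 [545. 552. 577.]
520 75 [556. 567. 596.]
540 75 [561. 572. 594.]
560 76 [566. 577. 591.]
580 77 [570. 580. 589.]
600 79 [573. 584. 586.]
620 224 [287. 290. 397.]
640 1883 [246. 284. 333.]
[ 1.48755970e-01  5.22238902e-01  1.41544643e+00 -4.44089210e-16
  1.20390732e+00  1.71955230e+00]
```

View pics/c5.png

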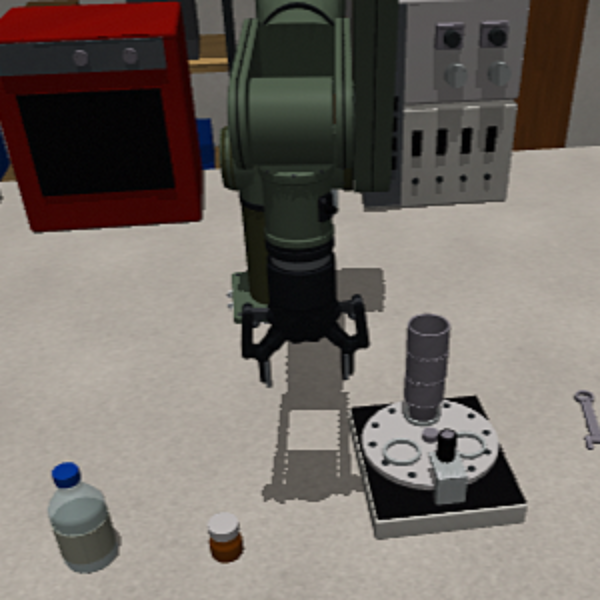

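The view shows the gripper alongside the stack. The forearm is at about z = 545 mm here, so it will be near 410 mm at knob height, far above the 213 mm stack. I'll grip the knob.

```bash
python3 - <<'E'
from h import *
ctrl.move_ptp([640,182.8,200],D);st("above")
ctrl.gripper_to(60)
print(ctrl.move_l([640,183,119],vel=60,threshold=8));st("down")
ctrl.gripper_to(20,80);st("grip")
p=sensors.read_state()["eef_pos"]
print(ctrl.move_l([p[0],p[1],p[2]+17],vel=40,threshold=25));st("17")
E
```

```text
above t19.4 [640.7 181.4 201. ] F [ 0.4 -0.7 -0.3] w85.3 q [ 0.15  0.44  1.35 -0.    1.35  1.72] 25.0
False
down t21.2 [640.4 183.1 119.6] F [ 0.4 -0.3 -0.6] w60.1 q [0.15 0.52 1.41 0.   1.2  1.72] 25.0
grip t21.6 [640.2 182.5 119.7] F [-2.  -2.8  4.3] w24.3 q [ 0.15  0.52  1.41 -0.    1.21  1.72] 25.0
False
17 t22.2 [640.1 182.4 136.2] F [ 3.3 -1.5 -7.3] w24.3 q [ 0.15  0.5   1.4  -0.    1.23  1.72] 25.0
```

```bash
python3 - <<'E'
from h import *
p=sensors.read_state()["eef_pos"]
print(ctrl.move_l([640,182.6,p[2]+7],vel=15,threshold=14));st("stop")
ctrl.hold(.5);st("held")
q,V=snap("scene",6);p,W=snap("top",6)
walls(V,S,182,207,"cup2");walls(V,S,140,165,"cup1");walls(V,S,98,123,"base")
print(np.percentile(near(V,S,45,60,230)[:,2],[95,99]))
cv2.imwrite("pics/c6.png",cv2.resize(q[130:280,260:400,::-1],(560,600),interpolation=cv2.INTER_CUBIC))
E
```

```text
True
stop t22.6 [640.  182.4 138.2] F [ 5.5  0.8 -7.9] w24.3 q [ 0.15  0.5   1.4  -0.    1.24  1.72] 25.0
held t23.1 [640.1 182.4 137.1] F [ 5.4  1.6 -7.3] w24.1 q [ 0.15  0.5   1.4  -0.    1.24  1.72] 25.0
cup2 [539.8 142.6] rms2.0 60
cup1 [537.9 140.9] rms2.0 53
base [559.5 175.3] rms1.5 29
[211.38188304 213.13323657]
```

View pics/c6.png

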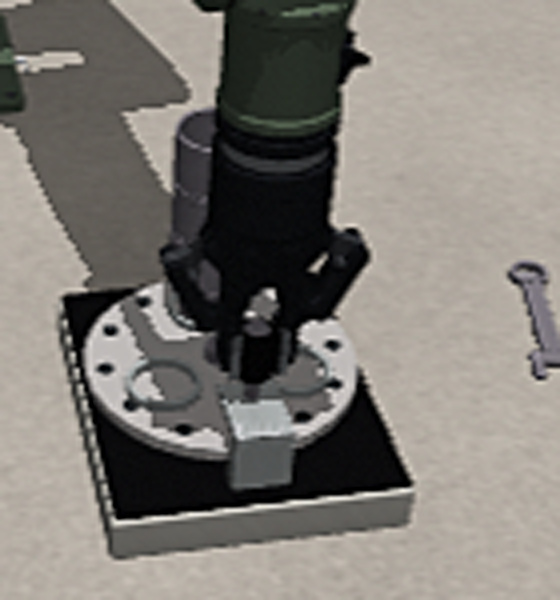

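The picture shows the knob raised with a visible gap above the bracket (about (255,385)) and the stack undisturbed behind the gripper. I've only gained about 18 mm, so I'll creep upward until the stop shows in the force.

```bash
python3 - <<'E'
from h import *
for z in (139,140,141,142):
    ctrl.move_l([640.2,182.5,z],vel=10);ctrl.hold(.3)
    s=[sensors.read_state() for _ in range(1)][0];st(z)
    if s["force"][2]<-16: break
q,V=snap("scene",7)
P=near(V,K,14,95,160);P=P[P[:,0]>K[0]]
c=optics.camera_params("scene")
cv2.imwrite("pics/c7.png",cv2.resize(q[195:245,300:350,::-1],(500,500),interpolation=cv2.INTER_CUBIC))
for zz in(88,90,108,110,128,148):
    X=c["mtx"]@(c["R"]@[K[0]+13,K[1],zz]+c["t"]);print(zz,((X[:2]/X[2]-[300,195])*10).round())
E
```

```text
139 t24.0 [640.1 182.5 138.9] F [ 3.8 -1.5 -8.5] w24.1 q [ 0.15  0.5   1.4  -0.    1.24  1.72] 25.0
140 t24.5 [640.1 182.5 139.8] F [  4.8  -1.1 -10.7] w24.1 q [ 0.15  0.5   1.4  -0.    1.24  1.72] 25.0
141 t25.1 [640.1 182.5 139.8] F [  5.7  -0.6 -12.9] w24.2 q [ 0.15  0.5   1.4  -0.    1.24  1.72] 25.0
142 t25.6 [640.1 182.5 139.9] F [  6.9  -1.2 -17.3] w24.0 q [ 0.15  0.5   1.4  -0.    1.25  1.72] 25.0
88 [236. 361.]
90 [237. 355.]
108 [241. 304.]
110 [242. 298.]
128 [247. 246.]
148 [252. 186.]
```

View pics/c7.png

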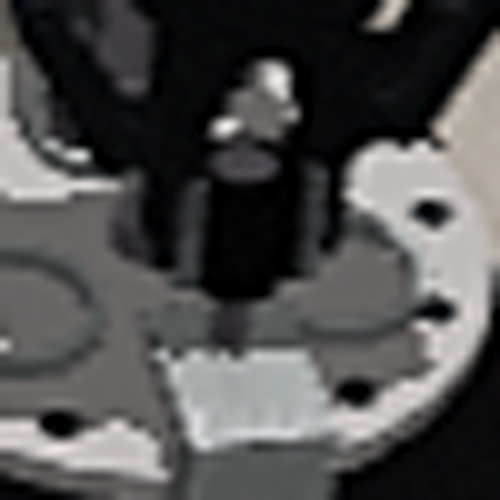

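The TCP stalls at 139.9 mm, 20 mm above the grip height, while the force climbs. The knob's underside in the crop (row ~300) corresponds to z of about 110 mm, so it is at the stop. Handing in.

```bash
python3 - <<'E'
from h import *
ctrl.hold(.3);st("end");ctrl.finish_job()
E
```

```text
end t26.0 [640.  182.4 139.9] F [  8.2  -0.3 -18.2] w24.1 q [ 0.15  0.5   1.4  -0.    1.25  1.72] 25.0
the job is handed in; nothing more can be done
```

The carousel is ready to be turned. Both loose cups are nested in the carousel cup, and I handed in at about 26 s with the gripper holding the plunger knob at its upper stop.

- **Stack:** With the plunger still seated, I measured the rim at about 214 mm (213 expected) and the cup axes within about 1.5 mm of each other. The last full measurement was before the knob grip. After that the gripper partly hid the stack, so the final wall fits were not usable. The rim height still read about 213 mm and the stack looked straight in the picture.
- **Plunger:** The arm rose 20.2 mm from its grip height, then stalled while the downward force grew from about 9 N to 18 N. In the picture the knob's underside is about 20 mm above its seated height, with no sign of slip. My first attempt to find the stop triggered early, at about 18 mm, so I went on in 1 mm steps until it stalled.
- **Side force:** About 8 N of sideways force remained on the tool at the end.
- **Bystanders:** The arm stayed clear of the bottle, jar and wrench. I did not measure their positions again at the end.

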